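Turn the upset magnetic parts dish mouth-up

TASK

One of the two magnetic parts dishes on the bench lies upside down, its black magnet foot in the air. Turn it over so that it stands mouth-up on its foot on the bench, ready to take screws, without dropping or throwing it. Leave the other dish, which already stands mouth-up, where it is.

Things in the scene. Friction and masses are not known exactly. Their poses are not given: they have to be found in the camera images.
- dish_over: the dish to turn over: round, bare steel, 0.3 kg, 50 mm high, on a black magnet foot 56 mm in diameter, 20 mm thick, which can be pinched across. Origin: centre of the foot's flat face; z axis from foot to mouth (down at the start, origin then 50 mm above the bench). The foot is heavy: tipped on its rim over 57 deg from mouth-down, the dish topples on by itself and rolls onto its foot.
- dish_over_mouth (a point): centre of that dish's mouth, 50 mm from the origin along z, at bench height at the start. The flared steel bowl is 110 mm across here; outside radius 30 mm next to the foot, 45 mm at 28 mm and 52 mm at 42 mm from the foot's face; wall 2.5 mm. After toppling, the foot's centre stands roughly 70 mm beyond the rim edge it was tipped over.
- dish_up: the other dish, of the same make and size, already standing mouth-up on its foot; origin at the centre of the foot's underside, z axis up through the mouth. To be left alone.

How it is judged:
By the outcome, as a careful person would: the job done as asked, in the order asked, and still so for the second after the job is handed in, with the robot touching nothing.
It also fails if it takes over 38 s, if anything falls off the work surface, if the arm or the gripper's body presses on something with over 40 N, if the wrist force passes 120 N, or if a joint passes its speed limit or range.

ROBOT

A 6-joint arm with a two-finger parallel gripper is mounted at the origin on a cart in front of the work surface, level with it; the furniture and walls round the work are solid. World frame = base frame: x ahead of the robot, y to its left, z up, the work surface at z = 0. Lengths are in m, angles in rad, forces in N, time in s.
With the tool pointing down it reaches from about 0.375 to 0.975 m from the base axis. Payload 3.8 kg.
Tool frame: the origin (TCP) lies midway between the tips of the shut fingers; the grasp point (between the pads) lies 19 mm behind it; z points along the fingers, y is the line along which they close (so a half turn about z gives the same grasp; the last joint's range is limited). The gripper opens to 85 mm and grips with 20 to 120 N. Pads are 22 mm wide; open, the fingers measure 114 mm over their backs; the gripper's body (76 mm by 85 mm) begins 54 mm behind the grasp point. The pads swing forward as they close: fully open they stand 13 mm farther back than shut.
Start: joints at [1.294, 0.264, 1.604, -0, 1.274, -0.037], TCP at [0.16, 0.656, 0.231] pointing down, gripper open.
Joint ranges: [-2.63, 2.63], [-0.94, 2.18], [0.31, 2.57], [-1.31, 4.45], [0, 2.66], [-2.55, 2.55]. Speed limits (rad/s): [2.57, 2.57, 3.14, 3.14, 3.14, 3.14].

INTERFACE

Orientations are given as a rotation vector (axis times angle).
In Python, from workcell import bot gives the robot as it stands.
- The arm moves only by the tool step_arm, never from a script. Its argument "motion" is a list of rows, each a list of 5 numbers: the finger opening in cm, from 0 to 8.54, then the shift along the tool's x, y, z in cm, then the turn about the tool's z in degrees. In form: [[claw, dx, dy, dz, twist], ...]. A call has 1 to 20 rows; each row is the pose to reach, as a shift and turn from the pose commanded when the call began, along the tool's axes at that moment; what a row does not reach only later rows make up. A row lasts 1/10 s, in which the tool goes at most 50 mm and 8.59 degrees, less where a joint would pass 70% of its speed; a pose out of reach is approached as far as the arm can. A call with a gripper value outside its range is refused whole. The fingers move at their own pace and stop on an object; "force" is the grip in N (left out, the last holds). Time passes only in rows, so rows that repeat a pose let the fingers close. It gives the time, the measured TCP pose, the force, the opening and the grip force at its end, in the units of the state.
- bot.read_state(): the state, without advancing time (a new reading comes with each control period).
- bot.read_camera(name): name is "side" or "top"; returns (picture, depth): 400x640x3 uint8, red, green, blue; 400x640 float32, m along the optical axis (not along the pixel's ray), 0 where there is no reading.
- bot.calibration(name): a dict with "mtx" (3x3 intrinsics, pixels), "origin" and "orientation" of the camera in the world. Camera axes: x right, y up, looking along -z (the intrinsics and any distortion apply to the point x, -y, -z); pixel columns grow to the right and rows downward; lengths in m; the calibration is good to about 2 mm. A picture is of the moment at which its call begins. calibration takes no time and is no camera call.
- bot.finish_job(): hands the job in; it is judged then, once.
The state is a dict: "time": time; "q": joint angles; "joint_vel": joint speeds; "joint_torque": joint torques, N m; "tool_pos": TCP position; "tcp_rot": TCP orientation; "wrist_force": force on the tool from outside, world axes, zero at the start; "torque": the same for the moment, N m; "width": opening from 0.0 (shut) to 1.0 (fully open); "grip_force": force on a finger pad.
Only numpy, scipy, OpenCV 4.12 (cv2) and the standard library are available. Lean on these libraries where they do the work, as an engineer would, in place of code of your own. Each camera call takes 0.05 s, during which the arm holds its last target. There are 200 camera calls.

## Working session

There is one attempt and no reset: what is moved stays moved. The work goes in short steps, Python scripts to look and compute and a tool call to move; the robot and the scene stay as the last step left them, time stands still between calls to the robot, and variables do not carry over. Pictures are saved under pics/ and viewed, at most 14 in all, crops included, and the job is handed in when it is done.

Besides the shell and the picture viewer there is one more tool, called after "Emit:" by a JSON object that holds its "fn" and its "kwargs", one argument or row to a line. step_arm: Moves the arm, as the interface text tells. Its arguments: {"type":"object","properties":{"motion":{"type":"array","items":{"type":"array","items":{"type":"number"}}},"force":{"type":"number"}},"required":["motion"]}

```bash
mkdir -p pics; cat > h.py <<'E'
import numpy as np, cv2
from scipy.spatial.transform import Rotation as R
from workcell import bot
def cal(n):
    c=bot.calibration(n); o=np.array(c["orientation"],float)
    M=R.from_rotvec(o.ravel()).as_matrix() if o.size==3 else o.reshape(3,3)
    return np.array(c["mtx"]),np.array(c["origin"]),M
def cloud(n,depth):
    K,o,M=cal(n); v,u=np.mgrid[0:400,0:640]
    P=np.stack([(u-K[0,2])/K[0,0]*depth,-(v-K[1,2])/K[1,1]*depth,-depth],-1)
    return P@M.T+o
E
python3 - <<'E'
from h import *
print(bot.calibration("top"));print(bot.calibration("side"))
ims=[]
for n in("top","side"):
    p,d=bot.read_camera(n); np.savez(f"pics/{n}0.npz",p=p,d=d)
    cv2.imwrite(f"pics/{n}0.png",p[...,::-1])
print({k:np.round(v,3) for k,v in bot.read_state().items()})
E
```

```text
{'mtx': array([[518.48090537,   0.        , 325.86105311],
       [  0.        , 518.48090537, 200.36827273],
       [  0.        ,   0.        ,   1.        ]]), 'origin': array([ 0.37247055, -0.15263192,  1.00818234]), 'orientation': array([ 0.13192674, -0.09027714, -1.56274265])}
{'mtx': array([[379.65588812,   0.        , 315.27716891],
       [  0.        , 379.65588812, 199.43253424],
       [  0.        ,   0.        ,   1.        ]]), 'origin': array([0.22692983, 0.61302513, 0.37536928]), 'orientation': array([ 0.30193108, -1.60590943, -2.33497804])}
{'time': np.float64(0.1), 'q': array([ 1.294,  0.265,  1.605, -0.   ,  1.274, -0.037]), 'joint_vel': array([ 0.   , -0.001, -0.005, -0.   ,  0.001,  0.   ]), 'joint_torque': array([-0.0000e+00, -5.1671e+01, -3.6859e+01,  0.0000e+00,  6.0000e-03,
       -0.0000e+00]), 'tool_pos': array([0.16 , 0.655, 0.23 ]), 'tcp_rot': array([-3.760e-01, -3.119e+00,  3.000e-03]), 'wrist_force': array([-1.187,  0.549,  0.15 ]), 'torque': array([-0.051, -0.012, -0.035]), 'grip_force': np.float64(0.0), 'width': np.float64(0.997)}
```

View pics/top0.png

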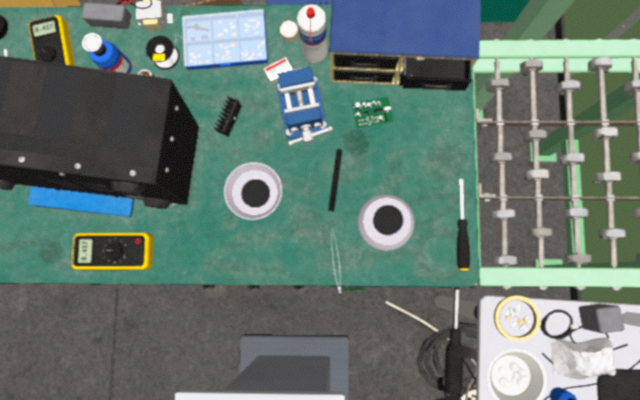

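View pics/side0.png

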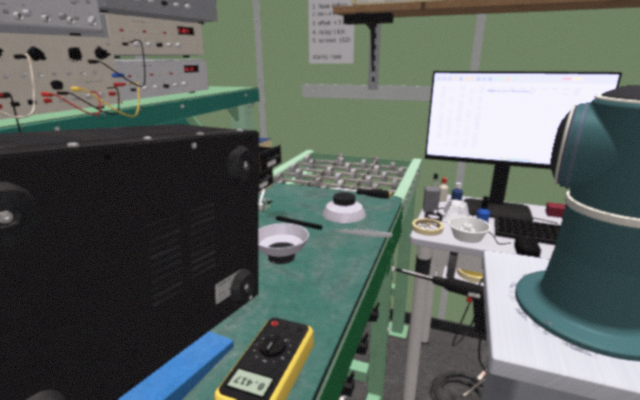

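Top view: the dish at (387,221) is the upside-down one, since the side view at (344,207) shows its foot on top. dish_up is at (253,191). A tall black box sits between the start pose and the dishes.

```bash
cat > m.py <<'E'
from h import *
z=np.load("pics/top0.npz"); p,d=z["p"],z["d"]; C=cloud("top",d)
def at(u,v,h):
    K,o,M=cal("top"); r=M@np.array([(u-K[0,2])/K[0,0],-(v-K[1,2])/K[1,1],-1]); return o+r*(h-o[2])/r[2]
def circ(u,v,r,mask,h,nm):
    m=np.zeros((400,640),np.uint8); cv2.circle(m,(u,v),r,1,-1); m&=mask.astype(np.uint8)
    n,l,s,c=cv2.connectedComponentsWithStats(m); k=1+np.argmax(s[1:,4])
    cs=max(cv2.findContours((l==k).astype(np.uint8),0,1)[0],key=cv2.contourArea)
    (a,b),(w,q),_=cv2.fitEllipse(cs); print(nm,(round(a,1),round(b,1)),round(w,1),round(q,1),at(a,b,h).round(4), "depth z med",np.median(C[l==k][:,2]).round(4))
hsv=cv2.cvtColor(p,cv2.COLOR_RGB2HSV); dark=hsv[...,2]<70; steel=(hsv[...,1]<70)|dark
circ(387,221,24,dark,.05,"over foot"); circ(387,221,36,steel,0.0,"over rim")
circ(253,191,24,dark,.003,"up foot inside"); circ(253,191,38,steel,.05,"up rim")
for nm,u,v in [("bench",420,160),("box",100,110),("boxcorner",165,85),("boxlow",180,200),("pcb",372,112),("pen",335,180),("pen b",332,208),("pen t",338,152),("sd",463,245),("sdtip",461,182),("vise",303,100),("shelf",400,30),("shelf front",400,60),("edge front",400,280),("right edge",477,200),("wire",337,285),("meter",112,250),("wire2",335,235),("blue",80,200)]:
    print(nm,C[v,u].round(3))
m=(C[...,2]>.06)&(d>0)&(C[...,1]>.02)&(C[...,1]<.6)&(C[...,0]<.7)&(C[...,0]>.15)
q=C[m]; print("tall left: x",q[:,0].min(),q[:,0].max(),"y",q[:,1].min(),q[:,1].max(),"z",np.percentile(q[:,2],[50,99]))
z=np.load("pics/side0.npz"); D=cloud("side",z["d"])
for u,v in [(344,207),(344,197),(344,216),(280,240),(100,140),(230,135),(90,230)]: print((u,v),D[v,u].round(3))
M=R.from_rotvec(bot.read_state()["tcp_rot"]).as_matrix(); print(M.round(3))
E
python3 m.py
```

```text
over foot (387.7, 219.6) 26.2 26.9 [ 0.4734 -0.2415  0.05  ] depth z med 0.0489
over rim (385.6, 221.3) 56.2 60.2 [ 0.4752 -0.242   0.    ] depth z med 0.0244
up foot inside (255.3, 192.9) 24.5 25.3 [0.5301 0.0138 0.003 ] depth z med 0.0186
up rim (253.0, 190.4) 57.9 61.0 [0.5275 0.0105 0.05  ] depth z med 0.0252
bench [ 0.598 -0.311 -0.003]
box [0.609 0.2   0.282]
boxcorner [0.65  0.108 0.274]
boxlow [0.505 0.141 0.073]
pcb [ 0.696 -0.217 -0.   ]
pen [ 0.555 -0.143  0.012]
pen b [ 0.5   -0.138  0.01 ]
pen t [ 0.611 -0.149  0.01 ]
sd [ 0.429 -0.385  0.024]
sdtip [ 0.551 -0.387  0.012]
vise [ 0.711 -0.08   0.03 ]
shelf [ 0.797 -0.257  0.147]
shelf front [ 0.754 -0.26   0.12 ]
edge front [ 0.363 -0.268  0.001]
right edge [ 0.523 -0.429 -0.033]
wire [ 0.352 -0.148  0.007]
meter [0.415 0.277 0.037]
wire2 [ 0.448 -0.144  0.002]
blue [0.512 0.353 0.022]
tall left: x 0.4906652088427867 0.6869507994064611 y 0.10103494615972702 0.47640353910929256 z [0.2803667  0.29819626]
(344, 207) [ 0.465 -0.209  0.03 ]
(344, 197) [ 0.471 -0.229  0.048]
(344, 216) [ 0.459 -0.191  0.014]
(280, 240) [ 0.543 -0.013  0.021]
(100, 140) [0.568 0.332 0.296]
(230, 135) [0.509 0.186 0.277]
(90, 230) [0.53  0.393 0.228]
[[-0.971  0.238 -0.001]
 [ 0.238  0.971 -0.002]
 [ 0.    -0.002 -1.   ]]
```

Emit:
{"fn": "step_arm", "kwargs": {
  "motion": [
    [8.5,-2,-20.6,0,0],
    [8.5,-2,-20.6,0,0],
    [8.5,-2,-20.6,0,0],
    [8.5,-2,-20.6,0,0],
    [8.5,-2,-20.6,0,0],
    [8.5,-20.6,-25.3,0,0],
    [8.5,-20.6,-25.3,0,0],
    [8.5,-20.6,-25.3,0,0],
    [8.5,-20.6,-25.3,0,0],
    [8.5,-33.6,-40.6,0,0],
    [8.5,-33.6,-40.6,0,0],
    [8.5,-33.6,-40.6,0,0],
    [8.5,-33.6,-40.6,0,0],
    [8.5,-33.6,-40.6,0,0],
    [8.5,-40.8,-57.4,0,0],
    [8.5,-40.8,-57.4,0,0],
    [8.5,-40.8,-57.4,0,0],
    [8.5,-40.8,-57.4,0,0],
    [8.5,-40.8,-57.4,0,0]
  ]
}}

```text
time: 2.0
tool_pos: [0.4212, -0.0014, 0.2314]
tcp_rot: [0.383, 3.117, -0.001]
wrist_force: [0.0, 0.2, 0.2]
width: 0.993
grip_force: 0.0
```

Emit:
{"fn": "step_arm", "kwargs": {
  "motion": [
    [8.5,-5,-10,0,-7],
    [8.5,-10.9,-22,0,-13.8],
    [8.5,-10.9,-22,0,-13.8],
    [8.5,-10.9,-22,0,-13.8],
    [8.5,-10.9,-22,0,-13.8],
    [8.5,-10.9,-22,0,-13.8],
    [8.5,-10.9,-22,8,-13.8],
    [8.5,-10.9,-22,12,-13.8],
    [8.5,-10.9,-22,12,-13.8],
    [8.5,-10.9,-22,12,-13.8]
  ]
}}

```text
time: 3.0
tool_pos: [0.4712, -0.2345, 0.1066]
tcp_rot: [0.004, -3.133, -0.009]
wrist_force: [-0.3, -0.3, 0.4]
width: 0.996
grip_force: 0.0
```

```bash
python3 - <<'E'
from h import *
z=np.load("pics/top0.npz"); C=cloud("top",z["d"])
for y0 in (-.18,-.22,-.25,-.28,-.31,-.34):
    m=(abs(C[...,1]-y0)<.006)&(C[...,0]>.15)&(C[...,0]<.42); q=C[m]
    q=q[np.argsort(q[:,0])]
    e=q[q[:,2]>-.015][:,0].min() if len(q) else 0
    lo=q[q[:,0]<.36]; print(y0,"edge",round(e,3),"max z below edge",lo[:,2].max().round(3), "n",len(lo))
p,d=bot.read_camera("side"); p=np.ascontiguousarray(p[...,::-1])
cv2.imwrite("pics/s1.png",p[100:300,240:460].repeat(3,0).repeat(3,1))
s=bot.read_state(); print(s["tool_pos"].round(4),s["q"].round(3)); print(R.from_rotvec(s["tcp_rot"]).as_matrix().round(3))
E
```

```text
-0.18 edge 0.352 max z below edge 0.002 n 214
-0.22 edge 0.353 max z below edge 0.002 n 213
-0.25 edge 0.353 max z below edge 0.001 n 218
-0.28 edge 0.353 max z below edge 0.002 n 193
-0.31 edge 0.351 max z below edge 0.004 n 235
-0.34 edge 0.352 max z below edge 0.004 n 210
[ 0.4732 -0.2358  0.1094] [-5.100e-01  1.020e-01  2.033e+00  1.000e-03  1.011e+00 -2.084e+00]
[[-1.    -0.002 -0.004]
 [-0.003  1.     0.003]
 [ 0.004  0.003 -1.   ]]
```

View pics/s1.png

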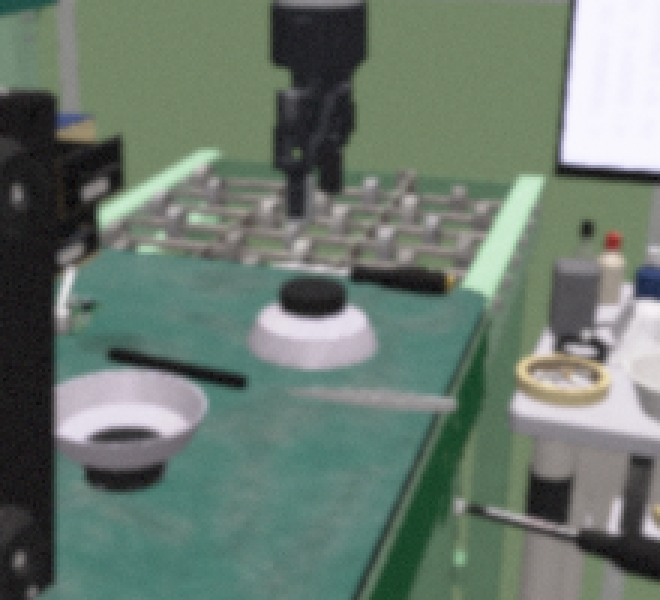

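Emit:
{"fn": "step_arm", "kwargs": {
  "motion": [
    [8.5,-0.1,-0.6,4,0],
    [8.5,-0.1,-0.6,7,0],
    [8.5,-0.1,-0.6,8,0],
    [8.5,-0.1,-0.6,8,0],
    [4,-0.1,-0.6,8,0],
    [4,-0.1,-0.6,8,0],
    [4,-0.1,-0.6,8,0],
    [4,-0.1,-0.6,8,0],
    [4,-0.1,-0.6,8,0],
    [4,-0.1,-0.6,8,0]
  ],
  "force": 40
}}

```text
time: 4.05
tool_pos: [0.477, -0.245, 0.0343]
tcp_rot: [-0.001, 3.137, -0.002]
wrist_force: [-1.1, 2.8, 5.6]
width: 0.682
grip_force: 41.9
```

Emit:
{"fn": "step_arm", "kwargs": {
  "motion": [
    [4,0,0,-1.5,0],
    [4,0,0,-3,0],
    [4,0,0,-4,0],
    [4,4,-0.5,-4,0],
    [4,8,-1,-4,0],
    [4,12,-1.8,-4,0],
    [4,15.9,-1.8,-4,0],
    [4,15.9,-1.8,-4,0],
    [4,15.9,-1.8,-4,0],
    [4,15.9,-1.8,-4,0]
  ]
}}

```text
time: 5.05
tool_pos: [0.3173, -0.2635, 0.0725]
tcp_rot: [-0.001, 3.139, -0.003]
wrist_force: [0.4, 0.4, -2.2]
width: 0.683
grip_force: 44.3
```

```bash
python3 - <<'E'
from h import *
z=np.load("pics/top0.npz"); C=cloud("top",z["d"])
m=(C[...,1]>-.35)&(C[...,1]<-.17)&(C[...,0]>.2)&(C[...,0]<.342)&(z["d"]>0)
print("below-edge z pct",np.percentile(C[m][:,2],[50,90,99,100]).round(3))
p,d=bot.read_camera("side"); p=np.ascontiguousarray(p[...,::-1])
cv2.imwrite("pics/s2.png",p[100:300,290:510].repeat(3,0).repeat(3,1))
s=bot.read_state(); print(s["tool_pos"].round(4),s["q"].round(3),s["wrist_force"].round(1),s["width"])
E
```

```text
below-edge z pct [-0.841 -0.835 -0.829 -0.822]
[ 0.3174 -0.2634  0.0723] [-0.753 -0.079  2.296  0.     0.922 -2.326] [ 1.2  0.1 -2.2] 0.6870185135389248
```

View pics/s2.png

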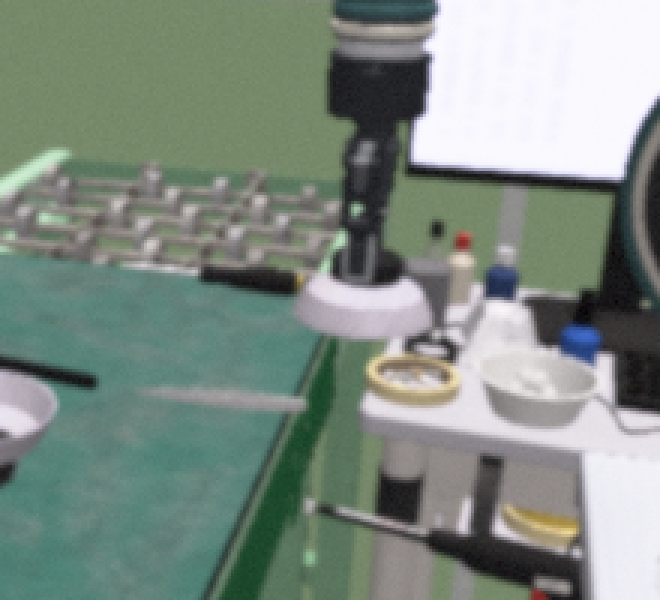

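Emit:
{"fn": "step_arm", "kwargs": {
  "motion": [
    [4,0,0,2,0],
    [4,0,0,3,0],
    [4,0,0,4,0],
    [4,0,0,4.5,0],
    [4,0,0,5,0],
    [4,0,0,5.5,0],
    [4,0,0,6,0],
    [4,0,0,6.5,0],
    [4,0,0,7,0],
    [4,0,0,7,0]
  ]
}}

```text
time: 6.1
tool_pos: [0.3105, -0.2615, 0.0005]
tcp_rot: [0.007, -3.13, -0.005]
wrist_force: [-23.7, -2.6, 18.0]
width: 0.684
grip_force: 64.6
```

```bash
python3 - <<'E'
from h import *
p,d=bot.read_camera("side"); p=np.ascontiguousarray(p[...,::-1])
cv2.imwrite("pics/s3.png",p[150:270,320:460].repeat(4,0).repeat(4,1))
s=bot.read_state(); print(s["tool_pos"].round(4),s["wrist_force"].round(1),s["torque"].round(2),s["width"],s["grip_force"])
E
```

```text
[ 0.3106 -0.2615  0.0007] [-23.3  -2.2  17.1] [-0.74  3.34 -0.  ] 0.6856214602076751 64.11083769053221
```

View pics/s3.png

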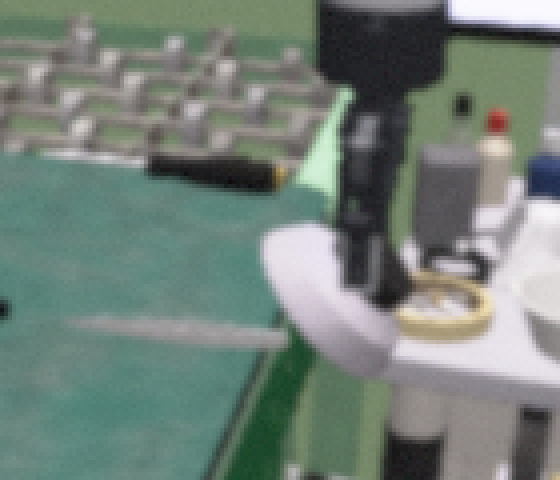

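Emit:
{"fn": "step_arm", "kwargs": {
  "motion": [
    [4,1,0,-0.5,0],
    [4,1.5,0,-2,0],
    [4,1.5,0,-5,0],
    [4,1.5,0,-9,0],
    [4,1.5,0,-11,0],
    [4,-3,0,-11,0],
    [4,-8,0,-11,0],
    [4,-13,0,-11,0],
    [4,-18,0,-11,0],
    [4,-21.5,0,-11,0],
    [4,-21.5,0,-11,0],
    [4,-21.5,0,-11,0]
  ],
  "force": 60
}}

```text
time: 7.35
tool_pos: [0.5314, -0.2617, 0.1104]
tcp_rot: [0.004, -3.14, -0.001]
wrist_force: [-0.8, -0.4, -2.8]
width: 0.678
grip_force: 69.0
```

```bash
python3 - <<'E'
from h import *
p,d=bot.read_camera("side"); p=np.ascontiguousarray(p[...,::-1])
cv2.imwrite("pics/s4.png",p[130:250,250:390].repeat(4,0).repeat(4,1))
s=bot.read_state(); print(s["tool_pos"].round(4),s["wrist_force"].round(1),s["torque"].round(2),s["width"],s["grip_force"])
D=cloud("side",d); hsv=cv2.cvtColor(p,cv2.COLOR_BGR2HSV)
m=(abs(D[...,1]+.24)<.08)&(abs(D[...,0]-.53)<.09)&(D[...,2]>.008)&(D[...,2]<.16)&(hsv[...,1]<60)&(hsv[...,2]>110)
q=D[m]; print(m.sum(),q.min(0).round(3),q.max(0).round(3))
lo=q[q[:,2]<np.percentile(q[:,2],3)].mean(0); hi=q[q[:,2]>np.percentile(q[:,2],97)].mean(0); print("low",lo.round(3),"high",hi.round(3),q[np.argmax(q[:,0])].round(3))
E
```

```text
[ 0.5303 -0.2617  0.1103] [ 0.3  0.7 -2.6] [ 0.06  0.01 -0.02] 0.676118147747898 68.99857951328158
691 [ 0.503 -0.287  0.051] [ 0.591 -0.206  0.143]
low [ 0.514 -0.244  0.057] high [ 0.561 -0.247  0.133] [ 0.591 -0.245  0.122]
```

View pics/s4.png

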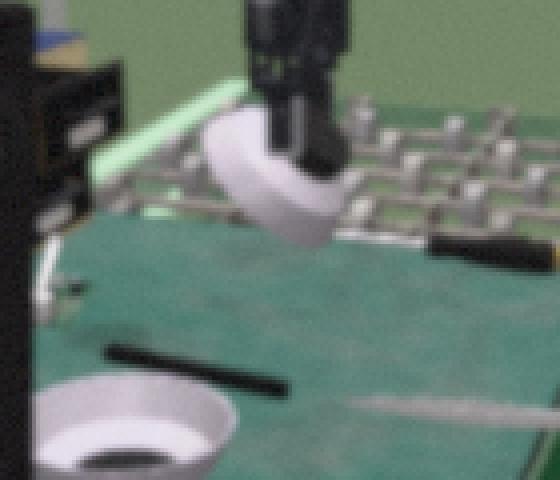

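Emit:
{"fn": "step_arm", "kwargs": {
  "motion": [
    [4,0,0,2,0],
    [4,0,0,4,0],
    [4,0,0,5,0],
    [4,0,0,5.3,0],
    [4,0,0,5.4,0],
    [4,0.5,0,5.4,0],
    [4,1,0,5.4,0],
    [4,1.5,0,5.5,0],
    [4,2,0,5.6,0],
    [4,2.5,0,5.7,0],
    [4,3,0,5.9,0],
    [4,3.5,0,6.1,0],
    [4,4,0,6.3,0],
    [4,4,0,6.3,0]
  ],
  "force": 40
}}

```text
time: 8.8
tool_pos: [0.5016, -0.2653, 0.0582]
tcp_rot: [0.003, 3.119, -0.01]
wrist_force: [9.5, 9.0, 31.5]
width: 0.675
grip_force: 74.6
```

```bash
python3 - <<'E'
from h import *
p,d=bot.read_camera("side"); p=np.ascontiguousarray(p[...,::-1])
cv2.imwrite("pics/s5.png",p[130:250,270:410].repeat(4,0).repeat(4,1))
s=bot.read_state(); print(s["tool_pos"].round(4),s["wrist_force"].round(1),s["torque"].round(2),s["width"],s["grip_force"])
E
```

```text
[ 0.5017 -0.2653  0.0583] [ 9.2  9.2 30.9] [ 2.12 -1.77 -0.12] 0.675277162710219 74.51489990693517
```

View pics/s5.png

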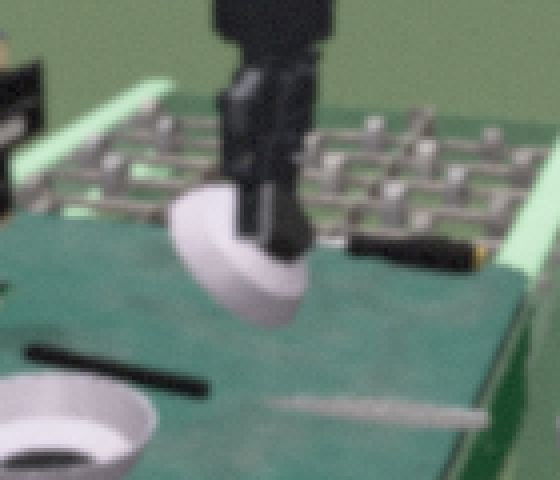

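Emit:
{"fn": "step_arm", "kwargs": {
  "motion": [
    [4,-0.5,0,-1,0],
    [4,-3,0,-2.5,0],
    [4,-7,0,-2.5,0],
    [4,-7,0,-2.5,0],
    [4,-7,0,-1.2,0],
    [4,-7,0,-0.6,0],
    [4,-7,0,-0.6,0],
    [4,-6.5,0,-0.6,0],
    [4,-6,0,-0.6,0],
    [4,-5.5,0,-0.5,0],
    [4,-5,0,-0.4,0],
    [4,-4.5,0,-0.2,0],
    [4,-4,0,0,0],
    [4,-3.5,0,0.2,0],
    [4,-3.5,0,0.2,0]
  ],
  "force": 20
}}

```text
time: 10.35
tool_pos: [0.5396, -0.2661, 0.0586]
tcp_rot: [0.003, 3.112, -0.014]
wrist_force: [12.0, 8.9, 38.4]
width: 0.678
grip_force: 80.2
```

```bash
python3 - <<'E'
from h import *
p,d=bot.read_camera("side"); p=np.ascontiguousarray(p[...,::-1])
cv2.imwrite("pics/s6.png",p[130:250,270:410].repeat(4,0).repeat(4,1))
s=bot.read_state(); print(s["tool_pos"].round(4),s["wrist_force"].round(1),s["torque"].round(2),s["width"],s["grip_force"])
E
```

```text
[ 0.5396 -0.2661  0.0586] [12.8  7.7 37.8] [ 1.81 -2.58 -0.05] 0.6764059734896867 80.00500913243741
```

View pics/s6.png

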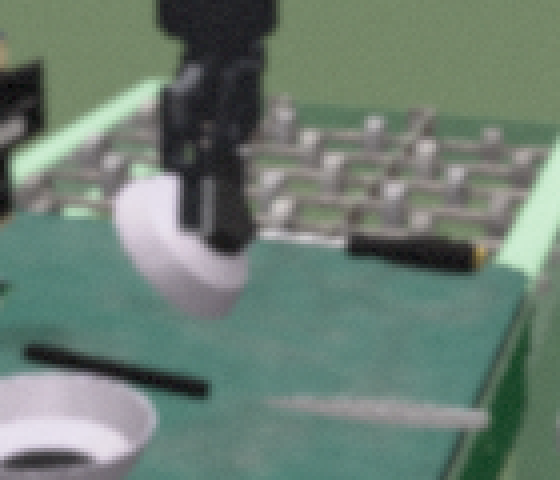

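Emit:
{"fn": "step_arm", "kwargs": {
  "motion": [
    [4,0,0,-2,0],
    [4,4,0,-2.5,0],
    [4,4,0,-2.5,0],
    [4,4,0,-1.3,0],
    [4,4,0,-0.9,0],
    [4,3,0,-0.7,0],
    [4,2.5,0,-0.6,0],
    [4,2,0,-0.4,0],
    [4,1.5,0,-0.2,0],
    [4,1,0,0.1,0],
    [4,0.5,0,0.4,0],
    [4,0,0,0.8,0],
    [4,-0.5,0,1.2,0],
    [4,-1,0,1.7,0],
    [4,-1,0,1.7,0]
  ],
  "force": 20
}}

```text
time: 11.9
tool_pos: [0.536, -0.2617, 0.0304]
tcp_rot: [0.003, -3.14, -0.002]
wrist_force: [-5.4, 1.3, 13.0]
width: 0.68
grip_force: 43.8
```

```bash
python3 - <<'E'
from h import *
p,d=bot.read_camera("side"); p=np.ascontiguousarray(p[...,::-1])
cv2.imwrite("pics/s7.png",p[130:250,270:410].repeat(4,0).repeat(4,1))
s=bot.read_state(); print(s["tool_pos"].round(4),s["wrist_force"].round(1),s["torque"].round(2),s["width"],s["grip_force"])
E
```

```text
[ 0.5361 -0.2617  0.0304] [-5.4  1.4 11.9] [0.75 1.07 0.35] 0.6763336386719052 43.77502280054614
```

View pics/s7.png

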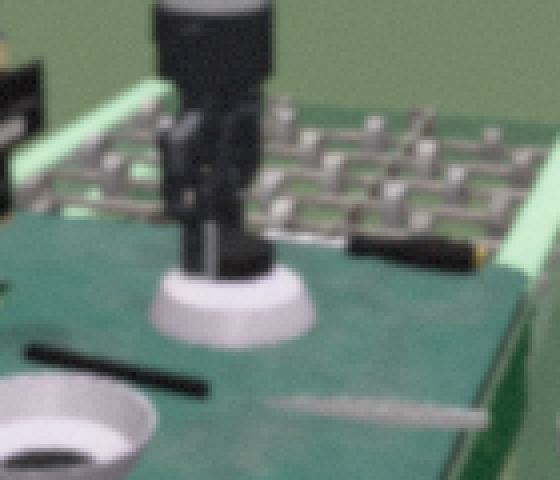

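Emit:
{"fn": "step_arm", "kwargs": {
  "motion": [
    [8.5,0,0,-0.3,0],
    [8.5,0,0,-0.3,0],
    [8.5,0,0,-0.3,0],
    [8.5,0,0,-0.3,0],
    [8.5,0,0,-3,0],
    [8.5,0,0,-8,0],
    [8.5,0,4,-12,0],
    [8.5,0,9,-12,0],
    [8.5,0,13,-12,0],
    [8.5,0,13,-12,0],
    [8.5,0,13,-12,0]
  ]
}}

```text
time: 13.05
tool_pos: [0.5358, -0.1314, 0.1492]
tcp_rot: [-0.006, 3.142, -0.001]
wrist_force: [-0.6, -0.5, 0.4]
width: 0.996
grip_force: 0.0
```

```bash
python3 - <<'E'
from h import *
exec(open("m.py").read().split("hsv=")[0].split("\n",1)[1].replace('z=np.load("pics/top0.npz"); p,d=z["p"],z["d"]; C=cloud("top",d)','p,d=bot.read_camera("top"); C=cloud("top",d)'))
cv2.imwrite("pics/t8.png",p[...,::-1])
K,o,M=cal("top"); w=M.T@(np.array([.53,-.26,.05])-o); u,v=int(K[0,2]-K[0,0]*w[0]/w[2]),int(K[1,2]+K[1,1]*w[1]/w[2]); print(u,v)
hsv=cv2.cvtColor(p,cv2.COLOR_RGB2HSV); dark=hsv[...,2]<70
circ(u,v,24,dark,.05,"foot"); circ(u,v,36,(hsv[...,1]<70)|dark,0,"rim")
s=bot.read_state(); print(s["tool_pos"].round(4))
E
```

```text
397 189
foot (399.0, 193.1) 26.0 26.9 [ 0.5231 -0.263   0.05  ] depth z med 0.0489
rim (396.6, 196.8) 55.9 56.9 [ 0.5236 -0.264   0.    ] depth z med 0.0244
[ 0.5358 -0.1323  0.1491]
```

View pics/t8.png

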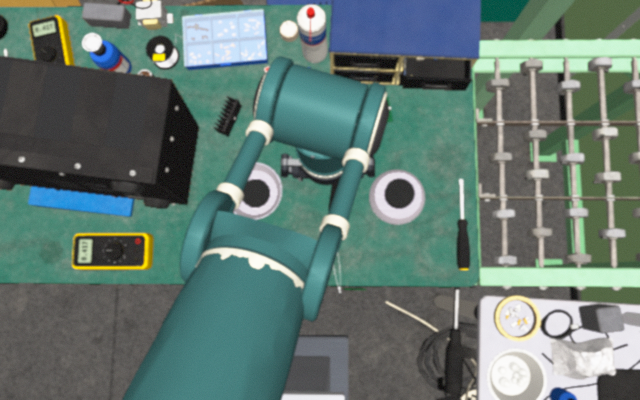

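Emit:
{"fn": "step_arm", "kwargs": {
  "motion": [
    [8.5,0.5,-4,0,0],
    [8.5,1.3,-9,0,0],
    [8.5,1.3,-13.1,0,0],
    [8.5,1.3,-13.1,1,0],
    [8.5,1.3,-13.1,5,0],
    [8.5,1.3,-13.1,9,0],
    [8.5,1.3,-13.1,10.8,0],
    [8.5,1.3,-13.1,10.8,0],
    [4,1.3,-13.1,10.8,0],
    [4,1.3,-13.1,10.8,0],
    [4,1.3,-13.1,10.8,0],
    [4,1.3,-13.1,10.8,0],
    [4,1.3,-13.1,10.8,0],
    [4,1.3,-13.1,10.8,0],
    [4,1.3,-13.1,9.5,0],
    [4,1.3,-13.1,7.8,0],
    [4,1.3,-13.1,6.8,0]
  ],
  "force": 50
}}

```text
time: 14.8
tool_pos: [0.5235, -0.2636, 0.083]
tcp_rot: [-0.002, 3.14, -0.001]
wrist_force: [0.8, 0.0, -2.3]
width: 0.654
grip_force: 53.4
```

Emit:
{"fn": "step_arm", "kwargs": {
  "motion": [
    [4,4,0,0,0],
    [4,8,0,0,0],
    [4,12,0,0,0],
    [4,16,0,0,0],
    [4,20,0,0,0],
    [4,21.5,0,0,0],
    [4,21.5,0,0,0],
    [4,21.5,0,2,0],
    [4,21.5,0,3.5,0],
    [4,21.5,0,4.5,0],
    [4,21.6,0,5.2,0],
    [4,21.8,0,5.9,0],
    [4,22,0,6.6,0],
    [4,22.2,0,7.3,0],
    [4,22.4,0,8,0],
    [4,22.5,0,8.7,0],
    [4,22.5,0,9.4,0],
    [4,22.5,0,10,0],
    [4,22.5,0,10.5,0],
    [4,22.5,0,10.5,0]
  ]
}}

```text
time: 16.8
tool_pos: [0.2977, -0.2631, -0.0245]
tcp_rot: [0.002, -3.141, -0.002]
wrist_force: [-1.5, 0.3, -2.0]
width: 0.586
grip_force: 50.8
```

```bash
python3 - <<'E'
from h import *
p,d=bot.read_camera("side"); p=np.ascontiguousarray(p[...,::-1])
cv2.imwrite("pics/s9.png",p[150:270,320:460].repeat(4,0).repeat(4,1))
s=bot.read_state(); print(s["tool_pos"].round(4),s["q"].round(2),s["wrist_force"].round(1),s["torque"].round(2),s["width"],s["grip_force"])
E
```

```text
[ 0.2977 -0.2631 -0.0242] [-0.79  0.08  2.38  0.    0.69 -2.36] [-2.1 -0.3 -3.4] [-0.03  0.31 -0.03] 0.5848407472091938 50.809626787504385
```

View pics/s9.png

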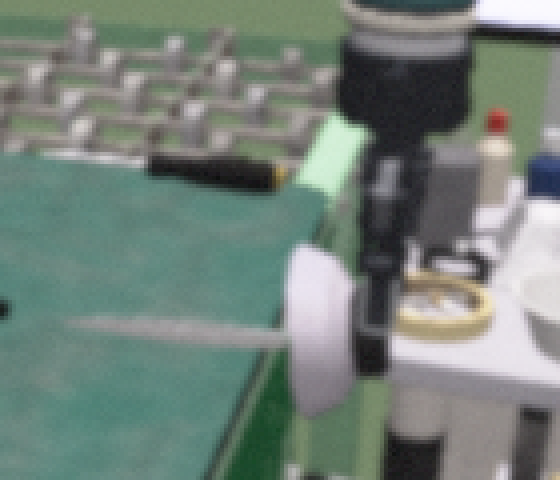

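Emit:
{"fn": "step_arm", "kwargs": {
  "motion": [
    [4,0.2,0,-0.5,0],
    [4,0.3,0,-1.2,0],
    [4,0.3,0,-2.2,0],
    [4,0.3,0,-3.5,0],
    [4,0.3,0,-5,0],
    [4,0.3,0,-6.5,0],
    [4,0.3,0,-8,0],
    [4,0.3,0,-9.5,0],
    [4,0.3,0,-11,0],
    [4,0.3,0,-12,0],
    [4,-1,0,-12,0],
    [4,-3,0,-12,0],
    [4,-5.5,0,-12,0],
    [4,-8.5,0,-12,0],
    [4,-11.5,0,-12,0],
    [4,-14.5,0,-12,0],
    [4,-17,0,-12,0],
    [4,-18.5,0,-12,0],
    [4,-19,0,-12,0],
    [4,-19,0,-12,0]
  ]
}}

```text
time: 18.85
tool_pos: [0.4879, -0.263, 0.0957]
tcp_rot: [0.003, -3.14, -0.001]
wrist_force: [0.7, -0.4, -3.4]
width: 0.585
grip_force: 51.4
```

```bash
python3 - <<'E'
from h import *
p,d=bot.read_camera("side"); p=np.ascontiguousarray(p[...,::-1])
cv2.imwrite("pics/s10.png",p[120:240,270:410].repeat(4,0).repeat(4,1))
s=bot.read_state(); print(s["tool_pos"].round(4),s["wrist_force"].round(1),s["torque"].round(2),s["width"],s["grip_force"])
D=cloud("side",d); hsv=cv2.cvtColor(p,cv2.COLOR_BGR2HSV)
m=(abs(D[...,1]+.24)<.08)&(abs(D[...,0]-.50)<.09)&(D[...,2]>.008)&(D[...,2]<.2)&(hsv[...,1]<60)&(hsv[...,2]>110)
q=D[m]; print(m.sum(),q.min(0).round(3),q.max(0).round(3)); 
lo=q[q[:,2]<np.percentile(q[:,2],3)].mean(0); hi=q[q[:,2]>np.percentile(q[:,2],97)].mean(0); print("low",lo.round(3),"high",hi.round(3))
for zz in np.arange(.02,.18,.015):
    k=abs(q[:,2]-zz)<.008
    if k.sum()>3: print(zz.round(3),q[k][:,0].min().round(3),q[k][:,0].max().round(3),k.sum())
E
```

```text
[ 0.4871 -0.263   0.0957] [ 0.5  0.  -2.2] [ 0.04 -0.05  0.02] 0.5831561445758018 51.36506856128108
656 [ 0.478 -0.28   0.024] [ 0.546 -0.194  0.2  ]
low [ 0.512 -0.239  0.034] high [ 0.528 -0.248  0.137]
0.035 0.499 0.524 34
0.05 0.484 0.528 85
0.065 0.478 0.532 95
0.08 0.501 0.535 103
0.095 0.504 0.54 122
0.11 0.498 0.542 153
0.125 0.498 0.546 91
```

View pics/s10.png

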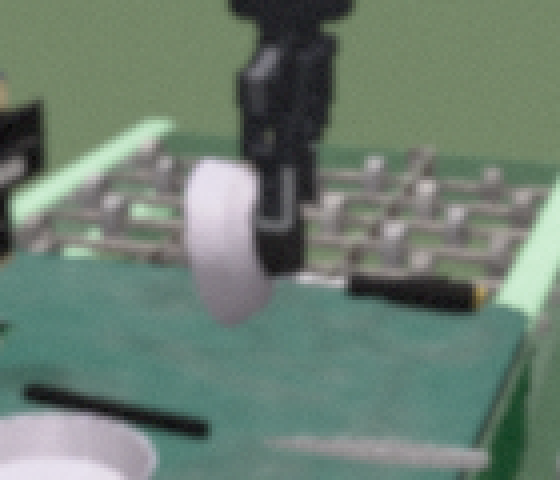

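Emit:
{"fn": "step_arm", "kwargs": {
  "motion": [
    [4,0,0,1,0],
    [4,0,0,2,0],
    [4,0,0,2.5,0],
    [4,0,0,3,0],
    [4,0.3,0,3.3,0],
    [4,0.6,0,3.6,0],
    [4,0.9,0,3.9,0],
    [4,1.2,0,4.2,0],
    [4,1.2,0,4.2,0]
  ]
}}

```text
time: 19.8
tool_pos: [0.476, -0.2655, 0.0574]
tcp_rot: [-0.0, 3.139, -0.006]
wrist_force: [-2.9, -1.2, 5.0]
width: 0.581
grip_force: 57.3
```

```bash
cat > look.py <<'E'
from h import *
p,d=bot.read_camera("side"); p=np.ascontiguousarray(p[...,::-1])
s=bot.read_state(); print(s["time"],s["tool_pos"].round(4),s["wrist_force"].round(1),s["torque"].round(2),s["width"],s["grip_force"])
D=cloud("side",d); hsv=cv2.cvtColor(p,cv2.COLOR_BGR2HSV)
m=(abs(D[...,1]+.24)<.08)&(abs(D[...,0]-.48)<.11)&(D[...,2]>.004)&(D[...,2]<.15)&(hsv[...,1]<60)&(hsv[...,2]>110)
q=D[m]; print(m.sum())
for zz in np.arange(.01,.15,.01):
    k=abs(q[:,2]-zz)<.005
    if k.sum()>3: print(zz.round(3),np.percentile(q[k][:,0],[3,97]).round(3),np.median(q[k][:,1]).round(3),k.sum())
E
python3 look.py
```

```text
19.85 [ 0.4758 -0.2651  0.0565] [-3.2 -2.2  6.1] [-0.42  0.4  -0.09] 0.5818345336582462 56.107567588042
496
0.01 [0.507 0.529] -0.234 10
0.02 [0.5   0.525] -0.223 31
0.03 [0.497 0.523] -0.22 41
0.04 [0.495 0.522] -0.217 46
0.05 [0.493 0.522] -0.214 54
0.06 [0.488 0.519] -0.218 65
0.07 [0.49  0.518] -0.22 67
0.08 [0.469 0.516] -0.227 69
0.09 [0.482 0.515] -0.234 61
0.1 [0.505 0.515] -0.246 41
0.11 [0.485 0.516] -0.21 6
```

Emit:
{"fn": "step_arm", "kwargs": {
  "motion": [
    [4,0.3,0,0.3,0],
    [4,0.6,0,0.6,0],
    [4,0.9,0,0.9,0],
    [4,1.2,0,1.2,0],
    [4,1.2,0,1.2,0]
  ]
}}

```text
time: 20.35
tool_pos: [0.4631, -0.2634, 0.0416]
tcp_rot: [0.001, -3.141, -0.0]
wrist_force: [-2.2, -2.4, 3.6]
width: 0.57
grip_force: 54.1
```

```bash
python3 look.py
```

```text
20.4 [ 0.4634 -0.2634  0.0419] [-2.8 -1.9  3.7] [-0.26  0.35 -0.06] 0.5654320501419415 54.318648723419756
408
0.01 [0.498 0.529] -0.23 20
0.02 [0.497 0.524] -0.22 32
0.03 [0.489 0.519] -0.216 43
0.04 [0.483 0.514] -0.214 52
0.05 [0.453 0.508] -0.218 64
0.06 [0.477 0.504] -0.218 59
0.07 [0.476 0.499] -0.222 56
0.08 [0.454 0.495] -0.228 41
0.09 [0.472 0.491] -0.234 15
0.1 [0.464 0.475] -0.204 5
```

Emit:
{"fn": "step_arm", "kwargs": {
  "motion": [
    [6.2,0,0,0,0],
    [7,0,0,0,0],
    [7,0,0,0,0],
    [7,0,0,0,0],
    [7,0,0,-0.5,0],
    [7,0,0,-1,0]
  ]
}}

```text
time: 21.0
tool_pos: [0.4639, -0.2632, 0.0525]
tcp_rot: [0.002, -3.141, -0.0]
wrist_force: [0.0, -0.3, -0.2]
width: 0.814
grip_force: 0.0
```

```bash
python3 look.py
```

```text
21.05 [ 0.4647 -0.2637  0.0536] [ 0.1 -0.6  0.3] [ 0.02  0.09 -0.01] 0.8179543210215633 0.18820462608724053
332
0.01 [0.502 0.53 ] -0.233 7
0.02 [0.496 0.529] -0.223 26
0.03 [0.488 0.521] -0.218 42
0.04 [0.483 0.516] -0.214 52
0.05 [0.471 0.509] -0.215 60
0.06 [0.464 0.502] -0.217 57
0.07 [0.454 0.495] -0.221 48
0.08 [0.454 0.489] -0.225 29
0.09 [0.454 0.484] -0.223 11
```

Emit:
{"fn": "step_arm", "kwargs": {
  "motion": [
    [7,0,0,-0.4,0],
    [7,0,0,-0.8,0],
    [7,0,0,-1.2,0],
    [7,0,0,-1.6,0],
    [7,0,0,-2,0],
    [7,0,0,-2.4,0],
    [7,0,0,-2.8,0],
    [7,0,0,-3.2,0]
  ]
}}

```text
time: 21.85
tool_pos: [0.4641, -0.2634, 0.0847]
tcp_rot: [-0.002, 3.141, -0.0]
wrist_force: [0.7, 0.1, 0.0]
width: 0.82
grip_force: 0.0
```

```bash
python3 look.py
```

```text
21.9 [ 0.4646 -0.2637  0.0854] [-0.   0.8  0.5] [-0.02  0.04 -0.01] 0.8179569500729854 0.0
763
0.02 [0.432 0.486] -0.29 69
0.03 [0.412 0.496] -0.289 230
0.04 [0.406 0.502] -0.279 287
0.05 [0.402 0.505] -0.273 151
0.09 [0.456 0.474] -0.22 9
0.1 [0.453 0.471] -0.223 8
0.11 [0.453 0.456] -0.222 7
```

Emit:
{"fn": "step_arm", "kwargs": {
  "motion": [
    [7,0,0,-3,0],
    [7,0,0,-7,0],
    [7,0,0,-11,0],
    [7,0,0,-15,0],
    [7,0,4,-15,0],
    [7,0,9,-15,0],
    [7,0,13,-15,0],
    [7,0,13,-15,0],
    [7,0,13,-15,0],
    [7,0,13,-15,0]
  ]
}}

```text
time: 22.9
tool_pos: [0.464, -0.1341, 0.2344]
tcp_rot: [-0.001, 3.141, -0.001]
wrist_force: [-0.5, -0.1, 0.3]
width: 0.822
grip_force: 0.0
```

```bash
python3 look.py; python3 - <<'E'
from h import *
exec(open("m.py").read().split("hsv=")[0].split("\n",1)[1].replace('z=np.load("pics/top0.npz"); p,d=z["p"],z["d"]; C=cloud("top",d)','p,d=bot.read_camera("top"); C=cloud("top",d)'))
K,o,M=cal("top"); w=M.T@(np.array([.454,-.264,.05])-o); u,v=int(K[0,2]-K[0,0]*w[0]/w[2]),int(K[1,2]+K[1,1]*w[1]/w[2]); print(u,v)
hsv=cv2.cvtColor(p,cv2.COLOR_RGB2HSV); dark=hsv[...,2]<70
circ(u,v,24,dark,.003,"foot inside"); circ(u,v,36,(hsv[...,1]<70)|dark,.05,"rim")
circ(253,191,38,(hsv[...,1]<70)|dark,.05,"up rim (was .5275 .0105)")
E
```

```text
22.95 [ 0.4639 -0.1344  0.2343] [0.2 0.1 0.2] [ 0.    0.01 -0.01] 0.8222800883055646 0.0
655
0.02 [0.435 0.485] -0.29 64
0.03 [0.417 0.497] -0.295 188
0.04 [0.41  0.502] -0.289 258
0.05 [0.402 0.505] -0.266 145
400 230
foot inside (397.9, 231.9) 25.7 25.9 [ 0.4545 -0.2653  0.003 ] depth z med 0.0187
rim (398.4, 230.3) 61.5 66.6 [ 0.4537 -0.261   0.05  ] depth z med 0.0266
up rim (was .5275 .0105) (252.4, 192.1) 47.5 68.0 [0.5243 0.0114 0.05  ] depth z med 0.3436
```

```bash
python3 -c "
from workcell import bot
print(bot.finish_job())"
```

```text
the job is handed in; nothing more can be done
None
```

The upside-down dish now stands mouth-up on its foot on the bench at about (0.454, -0.264), turned over under control rather than dropped. The arm never went near the other dish, though it partly hid that dish in the last picture, so I could not re-measure its position. The job was handed in at about 23 s of the 38 s limit.

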